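# Feel for the hidden catch of the parts chest

### The arm

A 6-joint arm with a two-finger parallel gripper is mounted at the origin on the work surface. World frame = base frame: x ahead of the robot, y to its left, z up, the work surface at z = 0. Lengths are in m, angles in degrees, forces in N, time in s.
With the tool pointing down it reaches from about 0.3 to 0.75 m from the base axis. Payload 8.5 kg.
Tool frame: the origin (TCP) lies between the finger pads; the fingertips stand 8 mm ahead of it and the grasp point (between the pads) lies 11 mm behind it; y points along the fingers, z is the direction in which the jaws open and shut, and the axes are right-handed (so a half turn about y gives the same grasp; the last joint's range is limited). The gripper opens to 85 mm and grips with 20 to 120 N. Pads are 22 mm wide; open, the fingers measure 114 mm over their backs; the gripper's body (76 mm by 85 mm) begins 54 mm behind the grasp point. The pads swing forward as they close: fully open they stand 13 mm farther back than shut.
Start: joints at [56.878, 21.807, 74.336, -0, 83.858, -12.336], TCP at [0.195, 0.514, 0.239] pointing down, gripper open.
Joint ranges: [-178.18, 178.18], [-50.72, 133.34], [12.68, 142.11], [-81.47, 261.47], [9.98, 163.14], [-165.26, 165.26]. Speed limits (degrees/s): [136.94, 136.94, 180, 180, 180, 180].

### API

Orientations are given as a 3x3 rotation matrix whose columns are the frame's x, y, z axes.
In Python, from rig import env, get_image gives the robot as it stands.
- The arm moves only by the tool move_arm, never from a script. Its argument "targets" is one flat list of numbers, 6 for each row, row after row: the shift along the tool's x, y, z in mm, then the turn, a rotation vector about the tool's x, y, z in rad. A call has exactly 5 rows; each row shifts and turns the commanded pose from where the row before left it, along the tool's axes as they then stand; what a row does not reach is not made up. A row lasts 1/8 s, in which the tool goes at most 62.5 mm and 10.7 degrees, less where a joint would pass 70% of its speed; a pose out of reach is approached as far as the arm can. A call is refused whole if a number of a shift passes 62.5 or a number of a turn 0.188, either way. A call with a gripper value outside its range is refused whole. "hand" is the opening, from -1 (shut) to 1 (fully open), so that 0 is half open, set as the call begins (left out, the last holds). The fingers move at their own pace and stop on an object; "squeeze" is the grip in N (left out, the last holds). Time passes only in rows, so rows that do not move let the fingers close, or fill a call up. It gives the time, the measured TCP pose, the force and the opening at its end, in the units of the state.
- env.observe(): the state, without advancing time (a new reading comes with each control period).
- get_image(name): name is "scene" or "top"; returns a dict with "pixels" (400x640x3 uint8, red, green, blue), "z_map" (400x640 float32, m along the optical axis (not along the pixel's ray), 0 where there is no reading), "intrinsics" (3x3 intrinsics, pixels), "R" (3x3) and "t" (3): a world point X has camera coordinates R X + t. Camera axes: x right, y down, z forward; pixel columns grow to the right and rows downward; lengths in m; the calibration is good to about 2 mm. A picture is of the moment at which its call begins.
- env.close_job(): hands the job in, once; it reports no verdict.
The state is a dict: "time_s": time; "q": joint angles; "qvel": joint speeds; "joint_efforts": joint torques, N m; "position": TCP position; "tool_rot": TCP orientation; "ft_force": force on the tool from outside, world axes, zero at the start; "wrist_torque": the same for the moment, N m; "grip_width": finger opening in m.
Only numpy, scipy, OpenCV 4.12 (cv2) and the standard library are available. Lean on these libraries where they do the work, as an engineer would, in place of code of your own. Each camera call takes 0.05 s, during which the arm holds its last target.

### The job

The drawer of the low blue parts chest is held shut by a catch hidden under one of the five identical flush square caps in its grey top; the other four caps are solid. Feel along the caps with closed fingertips, pressing gently (never hard enough to dent the top), until you find the one that gives; press it in so that the drawer springs fully out, then take the hand away so that the cap comes back up. Pick nothing up, and leave the gear, sheave, clutch weights, mirror and screwdriver where they lie.

Things in the scene. Friction and masses are not known exactly. Their poses are not given: they have to be found in the camera images.
- chest: low parts chest fixed to the table, blue walls, flat grey top: 200 (x) x 320 (y) x 68 mm high. Origin: centre of its underside, z up. Its drawer springs out along its own -x. A row of five look-alike caps runs along its y axis at x = -45 mm, 58 mm apart; four are rigid, one (place drawn anew each time) is the catch. Behind the row lie a clutch weight and the mirror, up to 20 mm high
- cap1 (a point): centre of the face of the cap at chest y = -116 mm (fixed place in the chest; solid cap or catch). Aluminium square 46 x 46 mm in a 48 mm opening, its face level, 2 mm below the top, 66 mm above the table
- cap2 (a point): centre of the face of the cap at chest y = -58 mm (fixed place in the chest; solid cap or catch). Aluminium square 46 x 46 mm in a 48 mm opening, its face level, 2 mm below the top, 66 mm above the table
- cap3 (a point): centre of the face of the cap at chest y = 0 mm (fixed place in the chest; solid cap or catch). Aluminium square 46 x 46 mm in a 48 mm opening, its face level, 2 mm below the top, 66 mm above the table
- cap4 (a point): centre of the face of the cap at chest y = 58 mm (fixed place in the chest; solid cap or catch). Aluminium square 46 x 46 mm in a 48 mm opening, its face level, 2 mm below the top, 66 mm above the table
- cap5 (a point): centre of the face of the cap at chest y = 116 mm (fixed place in the chest; solid cap or catch). Aluminium square 46 x 46 mm in a 48 mm opening, its face level, 2 mm below the top, 66 mm above the table
- catch (a joint): how far the catch cap is pressed in: 0 = up (2 mm below the top of the chest), 0.006 m = fully in; it springs back when let go. Spring about 2 N at the start, 6 N at the bottom; the drawer is freed after about 3 mm. Solid caps do not move at all
- drawer (a joint): how far the spring drawer is out: 0 = shut, 0.06 m = fully out towards the chest's -x side; once the catch frees it, it slides out by itself in about a second. Drawer front 300 mm wide, 40 mm high, 6 to 46 mm above the table, no handle
- gear: dark steel crankshaft gear lying flat, 88 mm across, 22 mm high; origin centre of its underside; on the table beside the chest
- sheave: polished aluminium sliding sheave (cone) lying flat, 110 mm across, 34 mm high; origin centre of its underside; on the table beside the chest
- weight_a: grey cast-iron clutch weight, curved shoe about 30 x 75 x 20 mm high, on the rear of the chest's top; origin at its underside, near its middle
- weight_b: the second, same clutch weight, on the table; origin at its underside, near its middle
- mirror: chrome inspection mirror lying on the rear of the chest's top: round head 40 mm across, 6 mm thick, handle 128 mm long from the head's centre along its own -y; origin under the head's centre
- driver: screwdriver lying on the table, along its own x; origin under its middle

How it is judged (in metres and radians):
On the way, in this order (a step that is already met when the one before it is completed fails the run):
1. the catch cap is pressed in by at least 2.5 mm (value of joint catch above 0.0025 m), for 0.02 s.
2. the drawer has sprung out and the catch cap has come back up (value of joint drawer above 0.05 m and value of joint catch below 0.0012 m), for 0.2 s.
At the end, for the whole second after the job is handed in: the drawer is out by more than 50 mm of its 60, the catch cap is back up (less than 1.2 mm in), and gear, sheave, both weights, mirror and screwdriver are within 12 mm of where they were (all of step 2 and distance of each of gear, sheave, weight_a, weight_b, mirror, driver from where it was at the start of the episode below 0.012 m); the robot touches nothing.
It fails at once if the fingers press on anything with more than 60 N (contact force between the fingers and anything else above 60 N).
It fails at once if the gear, sheave, a clutch weight, the mirror or the screwdriver is moved more than 12 mm or lifted (distance of any of gear, sheave, weight_a, weight_b, mirror, driver from where it was at the start of the episode above 0.012 m).
It also fails if it takes over 54 s, if anything falls off the work surface, if the arm or the gripper's body presses on something with over 40 N, if the wrist force passes 120 N, or if a joint passes its speed limit or range.

## Working session

There is one attempt and no reset: what is moved stays moved. The work goes in short steps, Python scripts to look and compute and a tool call to move; the robot and the scene stay as the last step left them, time stands still between calls to the robot, and variables do not carry over. Pictures are saved under pics/ and viewed, and the job is handed in when it is done.

Besides the shell and the picture viewer there is one more tool, called after "Call:" by a JSON object that holds its "name" and its "arguments". move_arm: Moves the arm, as the interface text tells. Its arguments: {"type":"object","properties":{"targets":{"type":"array"},"hand":{"type":"number"},"squeeze":{"type":"number"}},"required":["targets"]}

```bash
mkdir -p pics; ls; python3 - <<'E'
from rig import env,get_image
import cv2,numpy as np
for n in("scene","top"):
    d=get_image(n); cv2.imwrite(f"pics/{n}0.png",d["pixels"][:,:,::-1]); np.savez(f"{n}0.npz",**d)
    print(n,d["intrinsics"],d["R"],d["t"])
print(env.observe())
E
```

```text
pics
scene [[376.28212781   0.         317.39448958]
 [  0.         376.28212781 201.65469428]
 [  0.           0.           1.        ]] [[ 0.12170586  0.99239626  0.01836718]
 [ 0.61876381 -0.06138926 -0.78317476]
 [-0.77609216  0.1066819  -0.62153032]] [-0.04314376 -0.28348289  1.74053095]
top [[514.0075488    0.         324.7769384 ]
 [  0.         514.0075488  194.03209517]
 [  0.           0.           1.        ]] [[ 0.01077729 -0.999868    0.01215834]
 [-0.98786477 -0.01253039 -0.15481016]
 [ 0.15494207 -0.01034236 -0.98786942]] [-0.01794165  0.55679568  1.2996935 ]
{'time_s': 0.1, 'q': array([ 5.68770049e+01,  2.18366429e+01,  7.43801321e+01, -3.36251310e-04,
        8.38572809e+01, -1.23362627e+01]), 'qvel': array([-0.12772323, -0.17551771, -0.1086191 ,  0.00529338, -0.04715362,
        0.02082886]), 'joint_efforts': array([ 4.29127205e-03, -4.49219549e+01, -2.31658834e+01, -1.02487252e-04,
        3.64823711e-03, -2.64799276e-06]), 'position': array([0.19505482, 0.51397742, 0.23877971]), 'tool_rot': array([[ 9.34908010e-01, -7.01394835e-04,  3.54889448e-01],
       [-3.54890038e-01, -1.08567242e-03,  9.34907419e-01],
       [-2.70445550e-04, -9.99999165e-01, -1.26392188e-03]]), 'ft_force': array([-0.10112084,  0.50306528,  0.04707403]), 'wrist_torque': array([-0.00193325,  0.02526108,  0.03822846]), 'grip_width': 0.08543957537483443}
```

View pics/scene0.png

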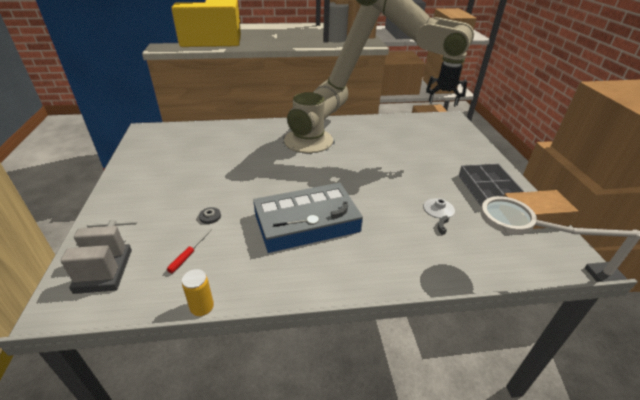

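View pics/top0.png

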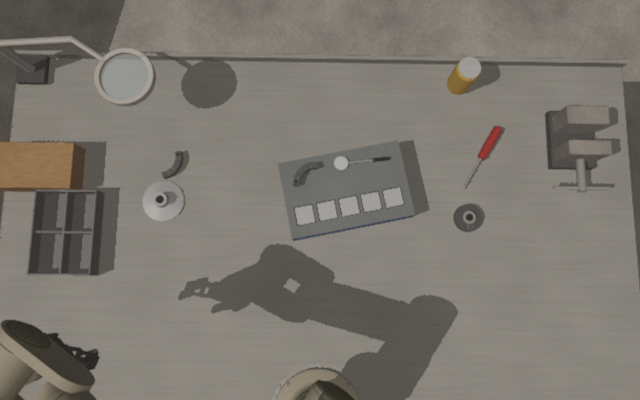

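The top view shows the chest at about (345,190), with five pale caps from (305,215) to (393,197). The gear, sheave, weight and screwdriver are well clear of it. Next I'll measure the caps.

```bash
cat > h.py <<'E'
import numpy as np
def px2w(d,u,v,z=None,h=None):
    K,R,t=d["intrinsics"],d["R"],d["t"]
    r=R.T@np.linalg.inv(K)@np.array([u,v,1.]); c=-R.T@t
    if h is not None: return c+r*(h-c[2])/r[2]
    return c+r*z
E
python3 - <<'E'
import cv2,numpy as np
from h import *
for n,box in(("top",(270,130,430,250)),("scene",(240,170,380,260))):
    d=dict(np.load(n+"0.npz")); p=d["pixels"]; x0,y0,x1,y1=box
    cr=p[y0:y1,x0:x1,::-1]; cv2.imwrite(f"pics/{n}c.png",cv2.resize(cr,None,fx=5,fy=5,interpolation=cv2.INTER_CUBIC)[:600,:800])
    g=p.min(2); m=(g>(150 if n=="top" else 170)).astype(np.uint8); M=np.zeros_like(m); M[y0:y1,x0:x1]=m[y0:y1,x0:x1]
    k,l,s,c=cv2.connectedComponentsWithStats(M)
    for i in range(1,k):
        if s[i,4]>40:
            u,v=c[i]; w=px2w(d,u,v,h=.066); z=px2w(d,u,v,z=d["z_map"][int(round(v)),int(round(u))])
            print(n,s[i,4],c[i].round(1),w.round(4),z.round(4))
E
```

```text
top 137 [340.5 162.7] [ 0.6362 -0.0511  0.066 ] [ 0.6343 -0.0508  0.0748]
top 250 [393.1 196.9] [ 0.5481 -0.1868  0.066 ] [ 0.5483 -0.187   0.0646]
top 253 [371.  201.4] [ 0.5358 -0.13    0.066 ] [ 0.536  -0.1302  0.0645]
top 255 [348.9 205.7] [ 0.5239 -0.0734  0.066 ] [ 0.5242 -0.0735  0.0637]
top 258 [326.8 210.1] [ 0.5118 -0.0167  0.066 ] [ 0.5118 -0.0167  0.066 ]
top 257 [304.6 214.5] [0.4998 0.0397 0.066 ] [0.4998 0.0398 0.0658]
scene 88 [333.8 193.6] [0.5    0.0387 0.066 ] [0.4956 0.0395 0.0626]
scene 94 [318.1 196.7] [ 0.5122 -0.0179  0.066 ] [ 0.5146 -0.0183  0.0678]
scene 97 [302.3 199.8] [ 0.5243 -0.0739  0.066 ] [ 0.5211 -0.0736  0.0635]
scene 100 [285.8 203. ] [ 0.5363 -0.1308  0.066 ] [ 0.5382 -0.1309  0.0675]
scene 104 [269.  206.4] [ 0.5488 -0.1875  0.066 ] [ 0.5477 -0.1875  0.0652]
scene 73 [312.4 218.3] [ 0.6233 -0.0503  0.066 ] [ 0.6324 -0.0514  0.0739]
```

```bash
ls pics
```

```text
scene0.png
scenec.png
top0.png
topc.png
```

Both cameras agree on the caps to about 1 mm. The spacing is 58.0 mm, the height is 66 mm, and the row yaw is 12.1°. I'll write a helper that works out the shifts.

```bash
cat >> h.py <<'E'
from scipy.spatial.transform import Rotation as Ro
CAP={5:(.4999,.0393),4:(.512,-.0172),3:(.5241,-.0736),2:(.536,-.1304),1:(.5484,-.1871)}
a=np.deg2rad(12.1)
RT=np.array([[np.sin(-a)*-1*-1,0,np.cos(a)],[np.cos(a),0,np.sin(a)],[0,-1,0]])
RT[:,0]=np.cross([0,0,-1],RT[:,2])
def plan(o,p,n):
    P=o["position"];R=o["tool_rot"];w=Ro.from_matrix(R.T@RT).as_rotvec()
    Rc=R.copy()
    for i in range(n):
        print((Rc.T@((np.array(p)-P)/n)*1000).round(1),(w/n).round(4)); Rc=Rc@Ro.from_rotvec(w/n).as_matrix()
E
python3 - <<'E'
from h import *; from rig import env
print(RT,np.linalg.det(RT)); plan(env.observe(),(*CAP[5],.11),12)
E
```

```text
[[ 0.20961856  0.          0.97778324]
 [-0.97778324  0.          0.20961856]
 [ 0.         -1.          0.        ]] 1.0000000000000002
[ 37.8  10.8 -28. ] [0.0001 0.0831 0.    ]
[ 40.   10.8 -24.7] [0.0001 0.0831 0.    ]
[ 41.9  10.7 -21.3] [0.0001 0.0831 0.    ]
[ 43.5  10.7 -17.8] [0.0001 0.0831 0.    ]
[ 44.8  10.7 -14.1] [0.0001 0.0831 0.    ]
[ 45.9  10.7 -10.3] [0.0001 0.0831 0.    ]
[46.6 10.7 -6.5] [0.0001 0.0831 0.    ]
[46.9 10.7 -2.6] [0.0001 0.0831 0.    ]
[47.  10.7  1.3] [0.0001 0.0831 0.    ]
[46.7 10.7  5.2] [0.0001 0.0831 0.    ]
[46.1 10.7  9. ] [0.0001 0.0831 0.    ]
[45.2 10.7 12.8] [0.0001 0.0831 0.    ]
```

Call:
{"name": "move_arm", "arguments": {"targets": [38,10,-28,0,0.083,0,40,10,-25,0,0.083,0,42,10,-21,0,0.083,0,43.5,10,-18,0,0.083,0,45,10,-14,0,0.083,0], "hand": -1}}

```text
time_s: 0.72
position: [0.3231, 0.3147, 0.1889]
tool_rot: [[0.711, -0.0, 0.704], [-0.704, -0.0, 0.711], [-0.0, -1.0, -0.0]]
ft_force: [0.5, 0.9, -0.0]
grip_width: -0.0001
```

Call:
{"name": "move_arm", "arguments": {"targets": [46,10,-10,0,0.083,0,46.5,10,-6.5,0,0.083,0,47,10,-2.5,0,0.083,0,47,10,1,0,0.083,0,46.5,10,5,0,0.083,0]}}

```text
time_s: 1.35
position: [0.4502, 0.1171, 0.1389]
tool_rot: [[0.366, -0.0, 0.93], [-0.93, 0.0, 0.366], [-0.0, -1.0, -0.0]]
ft_force: [0.8, -0.5, -0.6]
grip_width: -0.0002
```

```bash
python3 - <<'E'
from h import *; from rig import env
o=env.observe();print(o); plan(o,(*CAP[5],.09),4)
E
```

```text
{'time_s': 1.35, 'q': array([-5.03423294e-02,  1.96967992e+01,  9.65239095e+01,  3.79616721e-03,
        6.37964363e+01, -2.15430760e+01]), 'qvel': array([-4.17545777e+01,  1.51496736e+01, -7.93774264e+00,  2.49927604e-02,
       -7.37652930e+00, -3.75119726e+00]), 'joint_efforts': array([  4.01035801, -40.48670769, -17.26359665,  -0.07189781,
         0.25550678,   0.05783884]), 'position': array([0.45024777, 0.11711927, 0.13887878]), 'tool_rot': array([[ 3.66355973e-01, -2.99184638e-04,  9.30474724e-01],
       [-9.30474757e-01,  5.97094856e-05,  3.66356005e-01],
       [-1.65166256e-04, -9.99999953e-01, -2.56508827e-04]]), 'ft_force': array([ 0.80529641, -0.4740189 , -0.56331366]), 'wrist_torque': array([ 0.02155411, -0.03553939, -0.00544512]), 'grip_width': -0.00019168598020332045}
[22.7 12.2  4.4] [ 0.0001  0.041  -0.    ]
[22.5 12.2  5.3] [ 0.0001  0.041  -0.    ]
[22.2 12.2  6.3] [ 0.0001  0.041  -0.    ]
[21.9 12.2  7.2] [ 0.0001  0.041  -0.    ]
```

Call:
{"name": "move_arm", "arguments": {"targets": [22.5,12,4.5,0,0.041,0,22.5,12,5.5,0,0.041,0,22,12,6.5,0,0.041,0,22,12,7,0,0.041,0,0,0,0,0,0,0]}}

```text
time_s: 1.98
position: [0.5, 0.0401, 0.0903]
tool_rot: [[0.21, -0.002, 0.978], [-0.978, 0.0, 0.21], [-0.0, -1.0, -0.002]]
ft_force: [-0.5, -0.4, 0.8]
grip_width: -0.0001
```

```bash
python3 - <<'E'
from h import *; from rig import env,get_image; import cv2
o=env.observe();print(o["position"],o["ft_force"],abs(o["qvel"]).max()); plan(o,(*CAP[5],.076),1)
d=get_image("top");cv2.imwrite("pics/t1.png",cv2.resize(d["pixels"][130:250,250:410,::-1],None,fx=5,fy=5))
E
```

```text
[0.50002562 0.0401306  0.09033605] [-0.5057079  -0.36198821  0.75805006] 1.8559935805191659
[ 0.8 14.3 -0.3] [ 0.0015  0.0007 -0.0005]
```

View pics/t1.png

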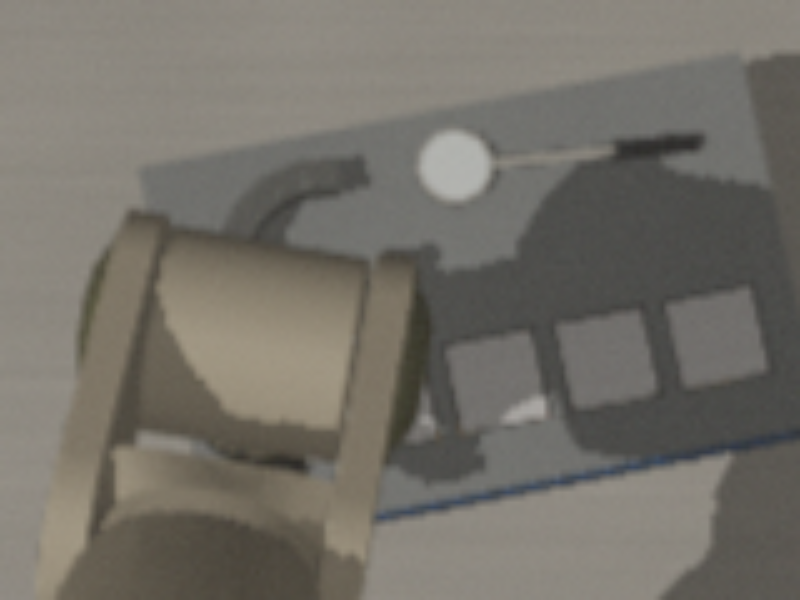

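The arm hides cap5 in this view, while caps 3 to 1 are visible at x≈500–715. The pose readings put the tool over cap5. I'll lower it to just above contact.

Call:
{"name": "move_arm", "arguments": {"targets": [0.8,5,0,0,0,0,0,5,0,0,0,0,0,3,0,0,0,0,0,1,0,0,0,0,0,0,0,0,0,0]}}

```text
time_s: 2.65
position: [0.4999, 0.0405, 0.0774]
tool_rot: [[0.212, 0.0, 0.977], [-0.977, -0.0, 0.212], [0.0, -1.0, 0.0]]
ft_force: [-0.3, 0.2, -0.9]
grip_width: 0.0
```

Call:
{"name": "move_arm", "arguments": {"targets": [0,0.4,0,0,0,0,0,0.3,0,0,0,0,0,0.3,0,0,0,0,0,0,0,0,0,0,0,0,0,0,0,0]}}

```text
time_s: 3.28
position: [0.4999, 0.0404, 0.0763]
tool_rot: [[0.212, -0.0, 0.977], [-0.977, 0.0, 0.212], [-0.0, -1.0, -0.0]]
ft_force: [0.5, -0.0, -0.6]
grip_width: 0.0005
```

Call:
{"name": "move_arm", "arguments": {"targets": [0,0.4,0,0,0,0,0,0.3,0,0,0,0,0,0.3,0,0,0,0,0,0,0,0,0,0,0,0,0,0,0,0]}}

```text
time_s: 3.9
position: [0.4999, 0.0404, 0.0753]
tool_rot: [[0.212, -0.0, 0.977], [-0.977, -0.0, 0.212], [-0.0, -1.0, -0.0]]
ft_force: [0.2, 0.3, -1.6]
grip_width: -0.0001
```

Call:
{"name": "move_arm", "arguments": {"targets": [0,0.4,0,0,0,0,0,0.3,0,0,0,0,0,0.3,0,0,0,0,0,0,0,0,0,0,0,0,0,0,0,0]}}

```text
time_s: 4.53
position: [0.4999, 0.0404, 0.0743]
tool_rot: [[0.212, 0.0, 0.977], [-0.977, 0.0, 0.212], [-0.0, -1.0, 0.0]]
ft_force: [-0.9, 0.2, -0.2]
grip_width: 0.0003
```

Call:
{"name": "move_arm", "arguments": {"targets": [0,0.3,0,0,0,0,0,0.2,0,0,0,0,0,0,0,0,0,0,0,0,0,0,0,0,0,0,0,0,0,0]}}

```text
time_s: 5.15
position: [0.4999, 0.0404, 0.0741]
tool_rot: [[0.212, 0.0, 0.977], [-0.977, -0.0, 0.212], [0.0, -1.0, 0.0]]
ft_force: [-1.9, 0.1, 5.2]
grip_width: 0.0002
```

Call:
{"name": "move_arm", "arguments": {"targets": [0,0.3,0,0,0,0,0,0,0,0,0,0,0,0,0,0,0,0,0,0,0,0,0,0,0,0,0,0,0,0]}}

```text
time_s: 5.78
position: [0.5, 0.0405, 0.074]
tool_rot: [[0.212, 0.001, 0.977], [-0.977, -0.0, 0.212], [0.0, -1.0, 0.0]]
ft_force: [-1.5, 0.2, 9.4]
grip_width: 0.0005
```

Cap5 is rigid: 9.4 N of force and no travel, with the contact face at TCP z≈0.074. Next is cap4.

Call:
{"name": "move_arm", "arguments": {"targets": [0,-10,0,0,0,0,29,-2,0,0,0,0,30,0,0,0,0,0,0,5,0,0,0,0,0,5,0,0,0,0]}}

```text
time_s: 6.4
position: [0.5121, -0.0168, 0.0752]
tool_rot: [[0.212, -0.0, 0.977], [-0.977, 0.0, 0.212], [-0.0, -1.0, -0.0]]
ft_force: [0.2, -0.8, 0.6]
grip_width: 0.0001
```

Call:
{"name": "move_arm", "arguments": {"targets": [0,1.2,0,0,0,0,0,0.4,0,0,0,0,0,0.4,0,0,0,0,0,0,0,0,0,0,0,0,0,0,0,0]}}

```text
time_s: 7.02
position: [0.512, -0.0164, 0.0741]
tool_rot: [[0.213, -0.001, 0.977], [-0.977, 0.0, 0.213], [-0.001, -1.0, -0.0]]
ft_force: [-3.7, 1.8, 7.5]
grip_width: -0.0001
```

Cap4 is rigid too, at 7.5 N. Next is cap3.

Call:
{"name": "move_arm", "arguments": {"targets": [0,-10,0,0,0,0,29,-2,0,0,0,0,29.5,0,0,0,0,0,0,5,0,0,0,0,0,5,0,0,0,0]}}

```text
time_s: 7.65
position: [0.5246, -0.0738, 0.0753]
tool_rot: [[0.213, -0.0, 0.977], [-0.977, 0.0, 0.213], [-0.0, -1.0, -0.0]]
ft_force: [0.1, 0.0, 0.2]
grip_width: 0.0
```

Call:
{"name": "move_arm", "arguments": {"targets": [0,1.2,0,0,0,0,0,0.4,0,0,0,0,0,0.4,0,0,0,0,0,0,0,0,0,0,0,0,0,0,0,0]}}

```text
time_s: 8.28
position: [0.5246, -0.0736, 0.0741]
tool_rot: [[0.213, -0.0, 0.977], [-0.977, 0.001, 0.213], [-0.001, -1.0, -0.0]]
ft_force: [-3.6, 2.9, 7.5]
grip_width: 0.0
```

Cap3 is rigid. Next is cap2.

Call:
{"name": "move_arm", "arguments": {"targets": [0,-10,0,0,0,0,29,-2,0,0,0,0,29,0,0,0,0,0,0,5,0,0,0,0,0,5,0,0,0,0]}}

```text
time_s: 8.9
position: [0.537, -0.1305, 0.0753]
tool_rot: [[0.212, -0.0, 0.977], [-0.977, 0.0, 0.212], [-0.0, -1.0, -0.0]]
ft_force: [-0.1, 0.6, -0.7]
grip_width: 0.0001
```

Call:
{"name": "move_arm", "arguments": {"targets": [0,1.2,0,0,0,0,0,0.4,0,0,0,0,0,0.4,0,0,0,0,0,0,0,0,0,0,0,0,0,0,0,0]}}

```text
time_s: 9.52
position: [0.5373, -0.1309, 0.0737]
tool_rot: [[0.212, 0.0, 0.977], [-0.977, 0.0, 0.212], [-0.0, -1.0, 0.0]]
ft_force: [-1.0, 2.1, 4.1]
grip_width: 0.0002
```

Cap2 reads differently: lower at 0.0737, with only 4 N. I'll press a little more, gently.

Call:
{"name": "move_arm", "arguments": {"targets": [0,0.5,0,0,0,0,0,0,0,0,0,0,0,0,0,0,0,0,0,0,0,0,0,0,0,0,0,0,0,0]}}

```text
time_s: 10.15
position: [0.5373, -0.1311, 0.0731]
tool_rot: [[0.212, 0.0, 0.977], [-0.977, -0.0, 0.212], [0.0, -1.0, 0.0]]
ft_force: [1.0, 3.1, 3.4]
grip_width: -0.0001
```

It gives: 0.6 mm further down with no rise in force. I'll press about 4.2 mm in, then lift.

Call:
{"name": "move_arm", "arguments": {"targets": [0,1,0,0,0,0,0,1,0,0,0,0,0,0.8,0,0,0,0,0,0.7,0,0,0,0,0,0,0,0,0,0]}}

```text
time_s: 10.78
position: [0.5373, -0.1311, 0.0695]
tool_rot: [[0.212, 0.0, 0.977], [-0.977, -0.0, 0.212], [0.0, -1.0, 0.0]]
ft_force: [0.7, 2.5, 3.2]
grip_width: 0.0001
```

Call:
{"name": "move_arm", "arguments": {"targets": [0,0,0,0,0,0,0,0,0,0,0,0,0,0,0,0,0,0,0,0,0,0,0,0,0,0,0,0,0,0]}}

```text
time_s: 11.4
position: [0.5373, -0.1311, 0.0696]
tool_rot: [[0.212, 0.0, 0.977], [-0.977, -0.0, 0.212], [0.0, -1.0, 0.0]]
ft_force: [2.4, 1.4, 4.0]
grip_width: 0.0
```

```bash
python3 - <<'E'
from h import *; from rig import env,get_image; import cv2
d=get_image("top");cv2.imwrite("pics/t2.png",cv2.resize(d["pixels"][130:250,270:430,::-1],None,fx=5,fy=5))
E
```

```text
(no output)
```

View pics/t2.png

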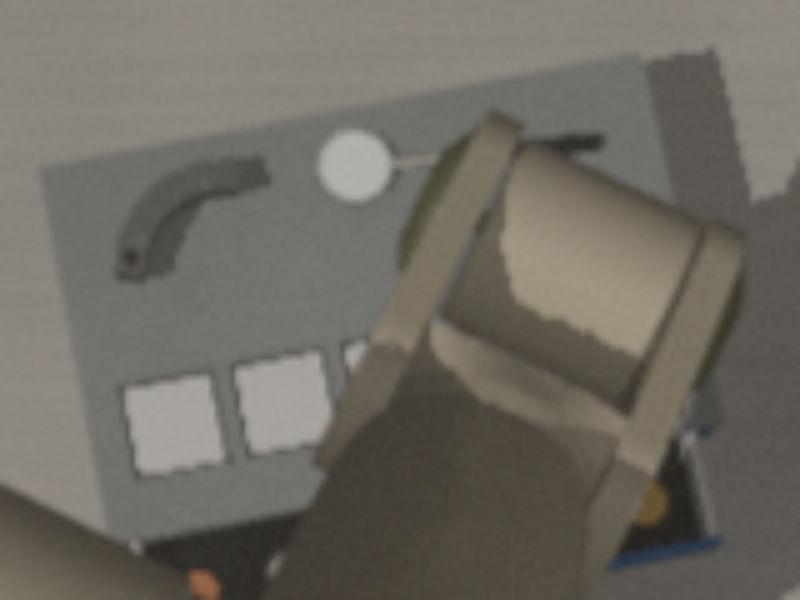

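The drawer is out, with its front corner at crop (715,545) and its contents showing. Now I'll lift clear and back off to see the cap.

Call:
{"name": "move_arm", "arguments": {"targets": [0,-5,0,0,0,0,0,-20,0,0,0,0,0,-40,0,0,0,0,0,-40,0,0,0,0,0,-20,0,0,0,0]}}

```text
time_s: 12.08
position: [0.537, -0.1313, 0.1964]
tool_rot: [[0.212, 0.001, 0.977], [-0.977, -0.001, 0.212], [0.001, -1.0, 0.001]]
ft_force: [0.7, 0.3, -0.6]
grip_width: 0.0001
```

Call:
{"name": "move_arm", "arguments": {"targets": [-50,0,0,0,0,0,-60,0,0,0,0,0,-60,0,0,0,0,0,-60,0,0,0,0,0,-60,0,0,0,0,0]}}

```text
time_s: 12.7
position: [0.4745, 0.1538, 0.1943]
tool_rot: [[0.212, -0.001, 0.977], [-0.977, -0.001, 0.212], [0.0, -1.0, -0.001]]
ft_force: [1.2, 0.1, -0.5]
grip_width: -0.0003
```

Call:
{"name": "move_arm", "arguments": {"targets": [-50,0,0,0,0,0,-20,0,0,0,0,0,0,0,0,0,0,0,0,0,0,0,0,0,0,0,0,0,0,0]}}

```text
time_s: 13.32
position: [0.461, 0.2197, 0.1944]
tool_rot: [[0.211, -0.0, 0.978], [-0.978, -0.0, 0.211], [0.0, -1.0, -0.0]]
ft_force: [-0.4, -0.2, 0.2]
grip_width: -0.0006
```

```bash
python3 - <<'E'
from h import *; from rig import env,get_image; import cv2
d=get_image("top");cv2.imwrite("pics/t3.png",d["pixels"][:,:,::-1]);cv2.imwrite("pics/t4.png",cv2.resize(d["pixels"][140:260,270:430,::-1],None,fx=5,fy=5))
d0=dict(np.load("top0.npz"))
s=d["z_map"]; 
for n,c in CAP.items():
    q=[]
    for D in(d0,d):
        X=D["R"]@np.array([*c,.066])+D["t"];u=D["intrinsics"]@X;u=u[:2]/u[2];i,j=u.round().astype(int)
        zz=D["z_map"][j-5:j+6,i-5:i+6];q.append(px2w(D,i,j,z=np.median(zz))[2].round(4))
    print(n,q)
m=cv2.absdiff(d["pixels"],d0["pixels"]).max(2)
for nm,(x0,y0,x1,y1) in dict(gear=(450,200,490,235),sheave=(138,175,190,225),wb=(160,148,188,182),drv=(460,122,505,190),top=(285,155,400,185)).items(): print(nm,np.percentile(m[y0:y1,x0:x1],99),(m[y0:y1,x0:x1]>40).sum())
o=env.observe();print(o["time_s"],o["position"],o["ft_force"],abs(o["qvel"]).max())
E
```

```text
5 [np.float64(0.0644), np.float64(0.0643)]
4 [np.float64(0.0649), np.float64(0.0642)]
3 [np.float64(0.0641), np.float64(0.0646)]
2 [np.float64(0.0644), np.float64(0.0647)]
1 [np.float64(0.0645), np.float64(0.0644)]
gear 10.0 0
sheave 78.0 212
wb 11.0 0
drv 11.0 0
top 36.0 0
13.375 [0.46098436 0.21982571 0.1944909 ] [-0.93369853  0.23982022  0.21701198] 0.21236330553383204
```

View pics/t3.png

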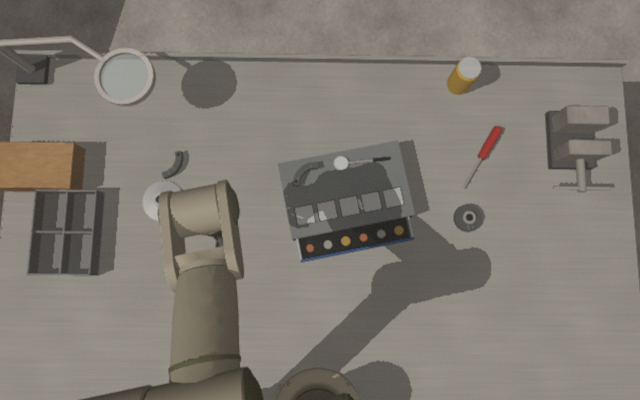

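View pics/t4.png

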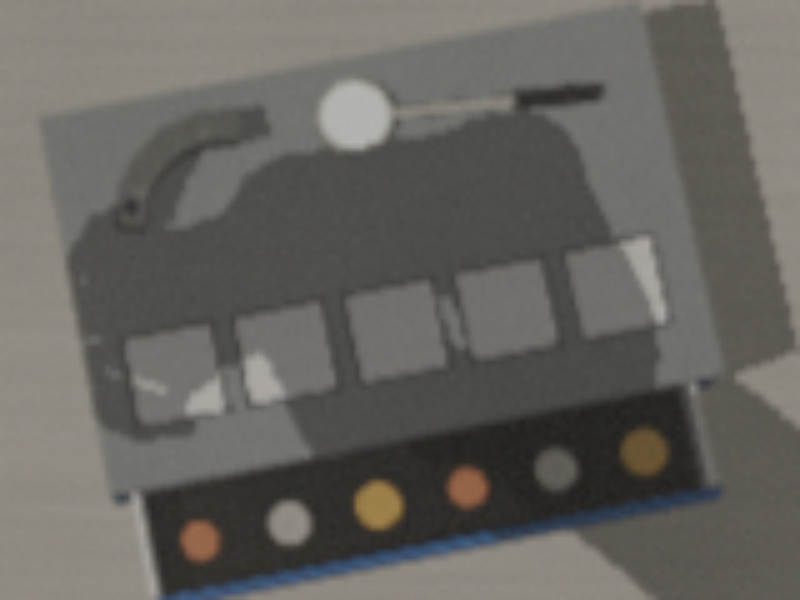

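The drawer stands open, with its front edge running from crop (160,595) to (720,490). Cap2 at (505,310) is level with its neighbours. The sheave's pixel difference comes from the arm covering it; the arm is 0.19 m up. I'll check the drawer travel, then hand in.

```bash
python3 - <<'E'
from h import *; from rig import env
d=dict(np.load("top0.npz"))
ex=np.array([np.cos(a),np.sin(a),0])
c=np.array([*CAP[3],0])+.045*ex
for u,v in((270+160/5,140+595/5),(270+720/5,140+490/5)): print("front outer edge, chest x:",(px2w(d,u,v,h=.046)-c)@ex)
env.close_job()
E
```

```text
front outer edge, chest x: -0.15345518292187435
front outer edge, chest x: -0.15807428504330967
the job is handed in; nothing more can be done
```

The drawer is out and the job is handed in. The catch was under cap2.

- **Search:** I felt cap5, cap4, cap3 and cap2 in that order with closed fingertips. Cap5, cap4 and cap3 did not move under 7.5–9.4 N. Cap2 gave at about 4 N. I pressed it in about 4.5 mm, and the drawer sprang out. I never touched cap1.
- **Retreat:** I lifted the hand and moved it aside, with the gripper 0.19 m above the table and no force on the tool. The run took about 13.4 s of the 54 s allowed. The highest force I read at the end of any move was about 10 N.
- **Drawer:** In the last top image its front edge measures 53–58 mm beyond the chest's front face. The edge is only roughly read, to about 3–5 mm, so this agrees with fully out (60 mm). The lower figure is close to the 50 mm limit.
- **Cap:** Cap2 reads 64.7 mm by depth against 64.4 mm before, so it is back up and level with its neighbours.
- **Loose parts:** The gear, weight_b, screwdriver, weight_a and mirror look unmoved compared with the first image. The arm partly hides the sheave in the last picture, so I could not compare it, but nothing came near it.

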